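# Locate a dental model plate on the scanner fixture

## Task

Pick up the dental model on its plate and set the plate down flat on the fixture deck, clear of the dowels and the end stop. Then push the plate's long edge squarely up against both dowels, and after that slide it along the dowels until its short end meets the spindle of the end stop, seating it each time with a steady push of about 8 N that you feel for (the model is fragile: never ram it), so that it finally rests flush against all three. Leave the other things on the bench alone.

Things in the scene. Friction and masses are not known exactly. Their poses are not given: they have to be found in the camera images.
- model_mid (a point): Centre of the plaster block (half-way up) of the dental model, which is loose. The block, 50 mm (own x) by 44 mm (own y) by 28 mm high, with a row of teeth standing 14 mm above its top, is fixed on the middle of a plain aluminium plate 80 mm (x) by 130 mm (y) by 14 mm thick. This point is 28 mm above the plate's underside and over the plate's centre; axes are the plate's, z up.
- plate: The same loose dental model and plate; origin at the centre of the plate's underside, x across its 80 mm width, y along its 130 mm length, z up. About 0.4 to 0.65 kg in all; on the smooth deck it takes about 1 N (0.6 to 2) to slide, which is part of the push.
- fixture: Fixed aluminium fixture, a flat deck 190 mm (x) by 270 mm (y) by 20 mm thick lying on the bench; origin at the centre of its underside, z up. The dowels stand near its +x edge, the end stop towards its -y end. The plate lies flat on the deck, long side along the fixture's y; its long edge facing +x goes against the dowels and its short end facing -y against the stop (either way round is good).
- dowel_a: Fixed upright steel dowel, 12 mm in diameter, standing 24 mm above the deck; origin at its foot on its axis. In the fixture's axes at x = 60 mm, y = -50 mm.
- dowel_b: The second dowel, the same, in the fixture's axes at x = 60 mm, y = +20 mm. A push on the plate's opposite edge, about midway between the two dowels and with a corner of the shut fingertips, lets the plate swing flush to both; a broad flat push can hold it a little crooked, off one dowel.
- stop: Fixed steel end stop block, 36 mm (x) by 24 mm (y) by 24 mm high, square to the fixture, on its deck at x = 14 mm (the plate's centre line when home), y -115 to -105 mm; origin at the centre of its underside. A locked steel spindle, 12 mm thick, 8 mm above the deck, sticks out of its +y face (12 mm from the origin) by 2 to 22 mm, set anew each time and not measured; its head stops the plate.
- case: Bystander: closed flat plastic case 95 by 70 by 28 mm, loose on the bench; origin at the centre of its underside.
- jar: Bystander: white jar 56 mm in diameter, 65 mm high, loose; origin at the centre of its underside.
- bowl: Bystander: dark rubber mixing bowl, rim 100 mm in diameter, 55 mm high, loose; origin at the centre of its underside.
Not all that is in view belongs to the job. Leave any green or orange look-alike of the plate alone.

How it is judged:
By the outcome, as a careful person would: the job done as asked, in the order asked, and still so for the second after the job is handed in, with the robot touching nothing.
It also fails if it takes over 72 s, if anything falls off the work surface, if the arm or the gripper's body presses on something with over 40 N, if the wrist force passes 120 N, or if a joint passes its speed limit or range.

## Robot

A 7-joint arm with a two-finger parallel gripper is mounted at the origin on the work surface. World frame = base frame: x ahead of the robot, y to its left, z up, the work surface at z = 0. Lengths are in mm, angles in rad, forces in N, time in s.
With the tool pointing down it reaches from about 425 to 800 mm from the base axis. Payload 8.3 kg.
Tool frame: the origin (TCP) lies on the centre line of the jaws, within the pads' length; the fingertips stand 22 mm ahead of it and the grasp point (between the pads) lies 3 mm ahead of it; z points along the fingers, y is the line along which they close (so a half turn about z gives the same grasp; the last joint's range is limited). The gripper opens to 85 mm and grips with 20 to 120 N. Pads are 22 mm wide; open, the fingers measure 114 mm over their backs; the gripper's body (76 mm by 85 mm) begins 54 mm behind the grasp point. The pads swing forward as they close: fully open they stand 13 mm farther back than shut.
Start: joints at [-1.405, 0.383, 0.016, 1.37, -0.006, 1.388, -0.046], TCP at [141.705, 608.707, 253.279] pointing down, gripper open.
Joint ranges: [-2.95, 2.95], [-0.25, 2.06], [-1.52, 1.56], [0.18, 2.33], [-1.44, 4.58], [0.02, 2.06], [-3.01, 3.01]. Speed limits (rad/s): [2.39, 2.39, 3.01, 3.01, 3.14, 3.14, 3.14].

## Interface

Orientations are given as a 3x3 rotation matrix whose columns are the frame's x, y, z axes.
In Python, from cell import env gives the robot as it stands.
- The arm moves only by the tool drive_tool, never from a script. Its argument "increments" is a list of rows, each a list of 3 entries, a list of its own where there are three numbers: the shift along the tool's x, y, z as a fraction of full scale, then the turn about the tool's z as a fraction of full scale, then the opening, from -1 (shut) to 1 (fully open). In form: [[[x, y, z], turn, jaw], ...]. A call has 1 to 20 rows; each row is the pose to reach, as a shift and turn from the pose commanded when the call began, along the tool's axes at that moment, turning the shorter way round; what a row does not reach only later rows make up. Full scale, the value 1, is 0.15 m for a shift and 180 degrees for a turn. A row lasts 1/10 s, in which the tool goes at most 50 mm and 8.59 degrees, less where a joint would pass 70% of its speed; a pose out of reach is approached as far as the arm can. A call with a number of a shift or a turn outside -1 to 1 is refused whole. A call with a gripper value outside its range is refused whole. The fingers move at their own pace and stop on an object; "squeeze" is the grip in N (left out, the last holds). Time passes only in rows, so rows that repeat a pose let the fingers close. It gives the time, the measured TCP pose, the force, the opening and the grip force at its end, in the units of the state.
- env.observe(): the state, without advancing time (a new reading comes with each control period).
- env.get_image(name): name is "scene" or "top" or "wrist"; returns (picture, depth): 384x512x3 uint8, blue, green, red; 384x512 float32, mm along the optical axis (not along the pixel's ray), 0 where there is no reading.
- env.calibration(name): a dict with "fovy" (degrees; the focal length in pixels is half the picture's height over the tangent of half this angle, whatever the lens; pixels are square), "cx", "cy" (the principal point, pixels), "world_from_camera" (4x4, takes a point from camera to world coordinates); the wrist camera has in their place "tool_from_camera" (4x4, takes a point from camera to tool coordinates, whose origin is the TCP and whose axes are the flange's). Camera axes: x right, y up, looking along -z (the intrinsics and any distortion apply to the point x, -y, -z); pixel columns grow to the right and rows downward; lengths in mm; the calibration is good to about 2 mm. The wrist camera is an equidistant fisheye: a pixel r from the principal point sees the ray r / f radians off the axis. A picture is of the moment at which its call begins: read the wrist's pose just before it. calibration takes no time and is no camera call.
- env.close_job(): hands the job in; it is judged then, once.
The state is a dict: "t": time; "qpos": joint angles; "dq": joint speeds; "tau": joint torques, N m; "eef_pos": TCP position; "tcp_rot": TCP orientation; "force": force on the tool from outside, world axes, zero at the start; "moment": the same for the moment, N m; "gripper_width": finger opening in mm; "grip_force": force on a finger pad.
Only numpy, scipy, OpenCV 4.12 (cv2) and the standard library are available. Lean on these libraries where they do the work, as an engineer would, in place of code of your own. Each camera call takes 0.05 s, during which the arm holds its last target. There are 200 camera calls.

## Working session

There is one attempt and no reset: what is moved stays moved. The work goes in short steps, Python scripts to look and compute and a tool call to move; the robot and the scene stay as the last step left them, time stands still between calls to the robot, and variables do not carry over. Pictures are saved under pics/ and viewed, at most 10 in all, crops included, and the job is handed in when it is done.

Besides the shell and the picture viewer there is one more tool, called after "Call:" by a JSON object that holds its "op" and its "data", one argument or row to a line. drive_tool: Moves the arm, as the interface text tells. Shift numbers are shares of 0.15 m and turn numbers shares of 180 degrees, none past 1 either way. Its arguments: {"type":"object","properties":{"increments":{"type":"array"},"squeeze":{"type":"number"}},"required":["increments"]}

```bash
mkdir -p pics; python3 - <<'E'
from cell import env
import cv2,numpy as np
ims=[]
for n in("scene","top"):
    im,d=env.get_image(n); np.savez(f"pics/{n}0.npz",im=im,d=d); cv2.imwrite(f"pics/{n}0.png",im); c=env.calibration(n); print(n,c)
    ims.append(im)
cv2.imwrite("pics/both0.png",cv2.resize(np.vstack(ims),None,fx=.78,fy=.78,interpolation=cv2.INTER_AREA))
o=env.observe();print(o)
E
```

```text
scene {'fovy': 47.93489749180185, 'cx': 256.17108697425425, 'cy': 189.11020308735758, 'world_from_camera': array([[ 5.81027107e-01, -4.15893663e-01,  6.99599859e-01,
         1.25350458e+03],
       [ 8.13837067e-01,  3.06138180e-01, -4.93911574e-01,
        -4.25236959e+02],
       [-8.75953417e-03,  8.56336310e-01,  5.16344260e-01,
         6.21607442e+02],
       [ 0.00000000e+00,  0.00000000e+00,  0.00000000e+00,
         1.00000000e+00]])}
top {'fovy': 43.210286462943536, 'cx': 249.3991184171752, 'cy': 189.35217821220206, 'world_from_camera': array([[ 2.25842001e-02,  9.85962768e-01, -1.65430874e-01,
         3.05976813e+02],
       [-9.99738325e-01,  2.28748755e-02, -1.48187807e-04,
         1.22004565e+02],
       [ 3.63810299e-03,  1.65390932e-01,  9.86221377e-01,
         1.14357800e+03],
       [ 0.00000000e+00,  0.00000000e+00,  0.00000000e+00,
         1.00000000e+00]])}
{'t': 0.1, 'qpos': array([-1.40491277,  0.38419201,  0.0163798 ,  1.37104218, -0.00631076,
        1.38823152, -0.04649474]), 'dq': array([-0.00027637, -0.00097404,  0.00172167, -0.00191742,  0.00034462,
       -0.00040754,  0.00047213]), 'tau': array([ 3.65857959e-03, -6.29132724e+01,  8.47799387e-01, -3.72754240e+01,
        1.68487080e-02,  1.04402925e-02, -7.69024336e-05]), 'eef_pos': array([141.61179251, 608.31096409, 252.35835345]), 'tcp_rot': array([[-9.73957135e-01,  2.26731877e-01, -3.93984894e-04],
       [ 2.26732219e-01,  9.73955507e-01, -1.78101929e-03],
       [-2.00900914e-05, -1.82396552e-03, -9.99998336e-01]]), 'force': array([ 0.43108033, -0.28466432, -0.65144976]), 'moment': array([ 0.00156593,  0.00314988, -0.00533509]), 'grip_force': 0.0, 'gripper_width': 85.49972394480535}
```

View pics/top0.png

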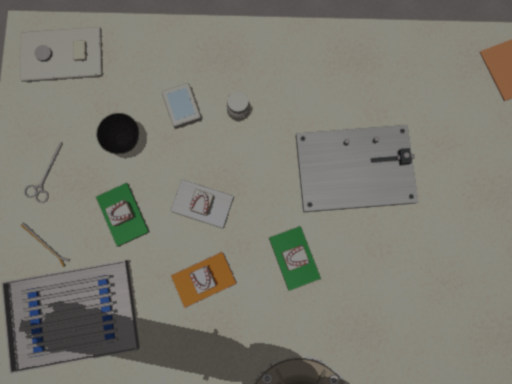

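View pics/scene0.png

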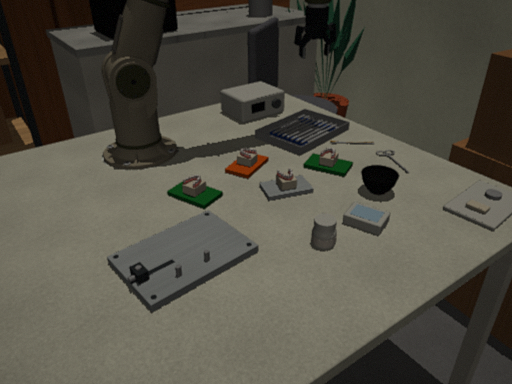

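The top view shows the plain grey plate with the model near (203,203). The fixture is near (356,168), with dowels at about (347,142) and (376,140) and the stop at (405,157). Next I measure them.

```bash
cat > h.py <<'E'
import numpy as np,cv2
from cell import env
def ray(n,uv,c=None):
    c=c or env.calibration(n); f=192/np.tan(np.radians(c["fovy"]/2)); T=c["world_from_camera"]
    uv=np.atleast_2d(np.asarray(uv,float))
    d=np.c_[(uv[:,0]-c["cx"])/f,-(uv[:,1]-c["cy"])/f,-np.ones(len(uv))]
    return T[:3,3],d@T[:3,:3].T
def onz(n,uv,z):
    o,d=ray(n,uv); return (o+d*((z-o[2])/d[:,2])[:,None])[:,:2]
E
python3 - <<'E'
from h import *
im=np.load("pics/top0.npz")["im"]; d=np.load("pics/top0.npz")["d"]
hsv=cv2.cvtColor(im,cv2.COLOR_BGR2HSV); g=im.mean(2)
for p in[(185,200),(220,215),(160,200),(320,170),(320,215),(347,142),(376,140),(385,159),(390,190)]:print(p,im[p[1],p[0]],hsv[p[1],p[0]],d[p[1],p[0]])
sat=im.astype(int); w=(sat[...,2]-sat[...,0])
m=((w<8)&(g>70)).astype(np.uint8)*255
cv2.imwrite("pics/m.png",m)
for nm,(x0,y0,x1,y1),z in(("plate",(165,170,245,240),14),("deck",(285,115,430,220),20)):
    s=np.zeros_like(m); s[y0:y1,x0:x1]=m[y0:y1,x0:x1]; s=cv2.morphologyEx(s,cv2.MORPH_CLOSE,np.ones((3,3)));s=cv2.morphologyEx(s,cv2.MORPH_OPEN,np.ones((3,3)))
    c=max(cv2.findContours(s,0,1)[0],key=cv2.contourArea)[:,0]
    P=onz("top",c,z).astype(np.float32); print(nm,cv2.minAreaRect(c),cv2.minAreaRect(P))
a=cv2.resize(im[115:245,165:245],None,fx=4.2,fy=4.2,interpolation=2);b=cv2.resize(im[115:225,285:430],None,fx=3,fy=3,interpolation=2)
mm=cv2.cvtColor(m[115:225,165:430],cv2.COLOR_GRAY2BGR)
o=np.zeros((600,800,3),np.uint8);o[:546,:336]=a[:546];o[:330,340:775]=b;o[340:560,250:780]=cv2.resize(mm,(530,220));
cv2.imwrite("pics/crop1.png",o)
E
```

```text
(185, 200) [136 137 138] [ 15   4 138] 1141.3717
(220, 215) [140 139 139] [120   2 140] 1136.3793
(160, 200) [128 139 139] [ 30  20 139] 1153.9398
(320, 170) [126 127 128] [ 15   4 128] 1149.1844
(320, 215) [126 138 139] [ 28  24 139] 1153.0022
(347, 142) [102 103 106] [  8  10 106] 1134.7512
(376, 140) [ 96  97 100] [  8  10 100] 1133.452
(385, 159) [51 51 50] [90  5 51] 1153.3405
(390, 190) [121 122 123] [ 15   4 123] 1140.0187
plate ((201.95614624023438, 203.54464721679688), (55.547569274902344, 34.14006805419922), 17.927919387817383) ((459.3605041503906, 233.11158752441406), (131.18263244628906, 80.5097885131836), 73.41988372802734)
deck ((356.33197021484375, 167.91676330566406), (79.43565368652344, 116.10692596435547), 85.38934326171875) ((552.8175048828125, -128.5350341796875), (191.45144653320312, 272.1168518066406), 5.895172595977783)
```

View pics/crop1.png

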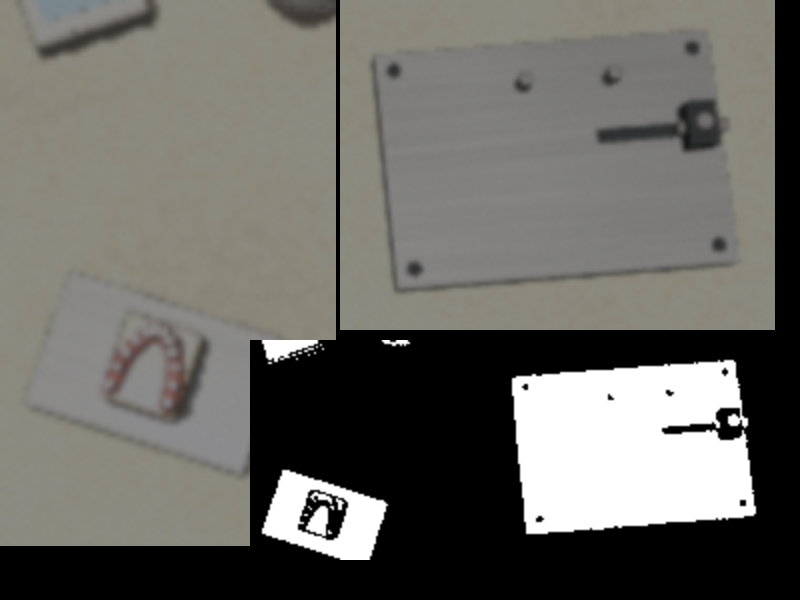

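Dimensions fit: the plate measures 131x80.5 at (459,233) and yaw -16.6°, and the fixture measures 191x272 at (553,-128.5) and yaw 5.9°. The spindle head appears to stick out of the stop by only a few mm. Next I move over the plate.

Call:
{"op": "drive_tool", "data": {
  "increments": [
    [[-0.876,-0.65,0],0,1],
    [[-0.876,-0.65,0],0,1],
    [[-0.876,-0.65,0],0,1],
    [[-0.876,-0.65,0],0,1]
  ],
  "squeeze": 40
}}

```text
t: 0.5
eef_pos: [252.7, 479.2, 253.3]
tcp_rot: [[-0.972, 0.235, 0.002], [0.235, 0.972, -0.002], [-0.002, -0.001, -1.0]]
force: [-0.0, 0.2, -0.1]
gripper_width: 85.5
grip_force: 0.0
```

Call:
{"op": "drive_tool", "data": {
  "increments": [
    [[-0.876,-0.65,0],0,1],
    [[-0.876,-0.65,0],0,1],
    [[-0.876,-0.65,0],0,1],
    [[-0.876,-0.65,0],0,1]
  ]
}}

```text
t: 0.9
eef_pos: [357.5, 354.1, 253.4]
tcp_rot: [[-0.972, 0.235, 0.001], [0.235, 0.972, -0.001], [-0.002, -0.001, -1.0]]
force: [0.3, 0.3, -0.3]
gripper_width: 85.3
grip_force: 0.0
```

Call:
{"op": "drive_tool", "data": {
  "increments": [
    [[-0.876,-0.65,0],0.0194,1],
    [[-0.876,-0.65,0],0.0194,1],
    [[-0.876,-0.65,0],0.0194,1],
    [[-0.876,-0.65,0],0.0194,1],
    [[-0.876,-0.65,0],0.0194,1],
    [[-0.876,-0.65,0],0.0194,1],
    [[-0.876,-0.65,0],0.0194,1]
  ]
}}

```text
t: 1.6
eef_pos: [458.0, 236.5, 253.0]
tcp_rot: [[-0.959, 0.282, -0.001], [0.282, 0.959, 0.0], [0.001, -0.0, -1.0]]
force: [0.1, 0.3, 0.4]
gripper_width: 85.6
grip_force: 0.0
```

```bash
cat >> h.py <<'E'
def wristpts(uv,z,o,c):
    f=192/np.tan(np.radians(c["fovy"]/2)); uv=np.atleast_2d(np.asarray(uv,float))
    x=uv[:,0]-c["cx"]; y=uv[:,1]-c["cy"]; r=np.hypot(x,y)+1e-9; t=r/f
    d=np.c_[np.sin(t)*x/r,-np.sin(t)*y/r,-np.cos(t)]
    T=c["tool_from_camera"]; R=o["tcp_rot"]
    d=d@T[:3,:3].T@R.T; p=o["eef_pos"]+R@T[:3,3]
    return (p+d*((z-p[2])/d[:,2])[:,None])[:,:2]
def plan(o,xy,z,ang):
    """shift/turn fractions from o to world xy,z with tool y at ang degrees"""
    R=o["tcp_rot"]; s=R.T@(np.r_[xy,z]-o["eef_pos"])/150
    cur=np.degrees(np.arctan2(R[1,1],R[0,1])); print("shift",s.round(4),"turn",round(-((ang-cur+90)%180-90)/180,4),"cur",cur)
E
python3 - <<'E'
from h import *
o=env.observe(); im,d=env.get_image("wrist"); c=env.calibration("wrist"); print(c)
np.savez("pics/w1.npz",im=im,d=d);cv2.imwrite("pics/w1.png",im)
print(o["t"],o["eef_pos"],o["tcp_rot"]); plan(o,(459.4,233.1),39,73.4)
i=im.astype(int); m=((i[...,2]-i[...,0]<8)&(i.mean(2)>70)).astype(np.uint8)
m=cv2.morphologyEx(m,cv2.MORPH_OPEN,np.ones((3,3)))
for k in cv2.findContours(m,0,1)[0]:
    if cv2.contourArea(k)>1500: print(cv2.minAreaRect(k),cv2.minAreaRect(wristpts(k[:,0],14,o,c).astype(np.float32)))
E
```

```text
{'fovy': 65.70646984690485, 'cx': 252.055237298083, 'cy': 192.52870316325243, 'tool_from_camera': array([[-6.21210233e-04,  9.57939223e-01,  2.86970484e-01,
         7.30504389e+01],
       [ 9.99999765e-01,  6.77891281e-04, -9.81583855e-05,
         1.10486583e+00],
       [-2.88564557e-04,  2.86970356e-01, -9.57939419e-01,
        -1.20052530e+02],
       [ 0.00000000e+00,  0.00000000e+00,  0.00000000e+00,
         1.00000000e+00]])}
1.6 [458.03373248 236.5046829  253.01017077] [[-9.59290774e-01  2.82418730e-01 -9.33498363e-04]
 [ 2.82418645e-01  9.59291227e-01  2.24680934e-04]
 [ 9.58950894e-04 -4.81029952e-05 -9.99999539e-01]]
shift [-0.0165 -0.0191  1.4267] turn 0.0011 cur 73.59538473519676
((286.2817687988281, 306.9664611816406), (61.09241485595703, 121.28640747070312), 83.21102905273438) ((672.8817138671875, 236.07659912109375), (186.03916931152344, 122.51558685302734), 65.55191040039062)
((196.04537963867188, 268.1446838378906), (88.31900024414062, 78.92081451416016), 40.971736907958984) ((581.6480712890625, 116.70414733886719), (131.57986450195312, 134.118896484375), 28.7805
[... 195 characters left out ...]
185.85012817382812, 457.3135986328125), 73.99488067626953) ((454.0122375488281, 75.39266967773438), (299.4302978515625, 816.427978515625), 3.2334482669830322)
((481.3265075683594, 96.62669372558594), (187.41824340820312, 75.59678649902344), 69.573974609375) ((461.87091064453125, 559.4672241210938), (197.99691772460938, 219.23562622070312), 57.61608123779297)
((94.61138153076172, 64.3915786743164), (92.72199249267578, 112.7840805053711), 57.862754821777344) ((229.47357177734375, 76.1268081665039), (216.1392822265625, 114.34554290771484), 49.02141189575195)
((380.5, 20.5), (41.0, 109.0), 90.0) ((316.8309631347656, 460.8487854003906), (171.77487182617188, 57.449283599853516), 84.53292083740234)
```

View pics/w1.png

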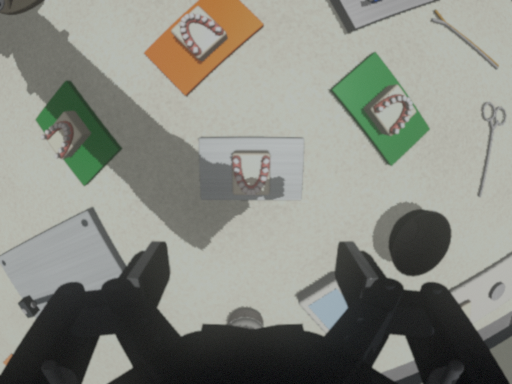

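The wrist view shows the plate squarely ahead, with corners at about (199,138), (303,137), (303,200) and (201,200). I check these against the top-view fix.

```bash
python3 - <<'E'
from h import *
o=env.observe(); c=env.calibration("wrist")
P=wristpts([(199,137.5),(303,137),(303,200),(200.5,200)],14,o,c);print(P,P.mean(0),cv2.minAreaRect(P.astype(np.float32)))
plan(o,P.mean(0),39,73.4)
E
```

```text
[[405.85098049 185.53789312]
 [441.20680168 307.36301874]
 [519.4977355  287.68445013]
 [482.26695533 161.50481486]] [462.20561825 235.52254421] ((462.2012939453125, 236.00791931152344), (131.55770874023438, 80.6594467163086), 73.5606918334961)
shift [-0.0289  0.002   1.4272] turn 0.0011 cur 73.60087655953728
```

Call:
{"op": "drive_tool", "data": {
  "increments": [
    [[-0.022,-0.009,0.3],0,1],
    [[-0.022,-0.009,0.6],0,1],
    [[-0.022,-0.009,0.9],0,1],
    [[-0.022,-0.009,0.9],0,1],
    [[-0.022,-0.009,0.9],0,1]
  ]
}}

```text
t: 2.15
eef_pos: [461.5, 233.0, 118.8]
tcp_rot: [[-0.959, 0.284, -0.001], [0.284, 0.959, -0.001], [0.001, -0.001, -1.0]]
force: [0.6, -0.2, 0.2]
gripper_width: 85.6
grip_force: 0.0
```

Call:
{"op": "drive_tool", "data": {
  "increments": [
    [[0,0,0.15],0,1],
    [[0,0,0.3],0,1],
    [[0,0,0.45],0,1],
    [[0,0,0.5],0,1],
    [[0,0,0.52],0,1],
    [[0,0,0.52],0,1],
    [[0,0,0.52],0,1]
  ]
}}

```text
t: 2.85
eef_pos: [463.1, 232.8, 41.9]
tcp_rot: [[-0.958, 0.286, 0.002], [0.286, 0.958, 0.001], [-0.001, 0.002, -1.0]]
force: [0.5, 0.0, 0.3]
gripper_width: 85.5
grip_force: 0.0
```

Call:
{"op": "drive_tool", "data": {
  "increments": [
    [[0,0,0],0,0.3],
    [[0,0,0],0,0.2],
    [[0,0,0],0,0.1],
    [[0,0,0],0,0.0],
    [[0,0,0],0,-0.2],
    [[0,0,0],0,-0.4],
    [[0,0,0],0,-0.6],
    [[0,0,0],0,-0.6],
    [[0,0,0],0,-0.6]
  ],
  "squeeze": 40
}}

```text
t: 3.75
eef_pos: [462.4, 232.5, 40.8]
tcp_rot: [[-0.958, 0.286, 0.001], [0.286, 0.958, 0.001], [-0.0, 0.001, -1.0]]
force: [-0.5, -1.1, 6.3]
gripper_width: 43.4
grip_force: 40.0
```

Call:
{"op": "drive_tool", "data": {
  "increments": [
    [[0,0,-0.05],0,-0.6],
    [[0,0,-0.15],0,-0.6],
    [[0,0,-0.3],0,-0.6],
    [[0,0,-0.45],0,-0.6],
    [[0,0,-0.6],0,-0.6],
    [[0,0,-0.6],0,-0.6],
    [[0,0,-0.6],0,-0.6]
  ]
}}

```text
t: 4.45
eef_pos: [461.6, 232.0, 129.6]
tcp_rot: [[-0.958, 0.286, -0.001], [0.286, 0.958, -0.0], [0.001, -0.0, -1.0]]
force: [0.1, 0.3, -5.9]
gripper_width: 43.4
grip_force: 43.1
```

```bash
python3 - <<'E'
from h import *
o=env.observe();print(o["force"],o["gripper_width"]);plan(o,(546.3,-124.1),130,95.9)
c=env.calibration("top")
T=np.linalg.inv(c["world_from_camera"]);f=192/np.tan(np.radians(c["fovy"]/2))
for p in[(617.6,-172.1,44),(610.4,-102.5,44)]:
    q=T@np.r_[p,1];print(c["cx"]-f*q[0]/q[2],c["cy"]+f*q[1]/q[2])
E
```

```text
[ 0.1430261   0.26130756 -5.87863948] 43.43047063352533
shift [-1.219  -2.1139 -0.0026] turn -0.125 cur 73.40634937292437
376.18438216505797 138.70848077360515
346.51891617448007 141.00850939055937
```

Call:
{"op": "drive_tool", "data": {
  "increments": [
    [[-0.15,-0.25,0],0,-0.6],
    [[-0.3,-0.5,0],0,-0.6],
    [[-0.45,-0.75,0],0,-0.6],
    [[-0.6,-1.0,0],0,-0.6]
  ]
}}

```text
t: 4.85
eef_pos: [504.3, 60.9, 128.3]
tcp_rot: [[-0.958, 0.285, -0.003], [0.285, 0.958, -0.001], [0.003, -0.002, -1.0]]
force: [1.1, 0.2, -4.9]
gripper_width: 43.1
grip_force: 43.1
```

Call:
{"op": "drive_tool", "data": {
  "increments": [
    [[-0.15,-0.25,0],0,-0.6],
    [[-0.3,-0.5,0],0,-0.6],
    [[-0.45,-0.75,0],-0.04,-0.6],
    [[-0.6,-1.0,0],-0.08,-0.6],
    [[-0.619,-1.0,0],-0.125,-0.6],
    [[-0.619,-1.0,0],-0.125,-0.6],
    [[-0.619,-1.0,0],-0.125,-0.6],
    [[-0.619,-1.0,0],-0.125,-0.6]
  ]
}}

```text
t: 5.65
eef_pos: [551.0, -105.9, 129.2]
tcp_rot: [[-0.995, -0.102, -0.002], [-0.102, 0.995, 0.001], [0.002, 0.001, -1.0]]
force: [0.2, -0.1, -5.6]
gripper_width: 42.9
grip_force: 43.6
```

```bash
python3 - <<'E'
from h import *
o=env.observe();print(o["force"],o["gripper_width"],o["eef_pos"]);plan(o,(546.3,-124.1),66,95.9)
c=env.calibration("wrist")
im,d=env.get_image("wrist");np.savez("pics/w2.npz",im=im);cv2.imwrite("pics/w2.png",im)
E
```

```text
[ 0.16492443 -0.12188692 -5.55622572] 42.89566051337291 [ 550.98810704 -105.87169252  129.22828115]
shift [ 0.0427 -0.1181  0.4215] turn -0.0003 cur 95.84850139234469
```

View pics/w2.png

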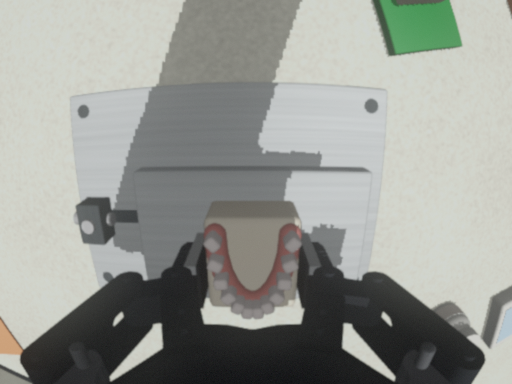

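The plate is held level and parallel to the deck. The stop is at (95,220) with a short spindle stub. I lower it now, feeling for contact.

Call:
{"op": "drive_tool", "data": {
  "increments": [
    [[0.043,-0.118,0],0,-0.6],
    [[0.043,-0.118,0.1],0,-0.6],
    [[0.043,-0.118,0.2],0,-0.6],
    [[0.043,-0.118,0.3],0,-0.6],
    [[0.043,-0.118,0.36],0,-0.6],
    [[0.043,-0.118,0.4],0,-0.6],
    [[0.043,-0.118,0.42],0,-0.6],
    [[0.043,-0.118,0.42],0,-0.6],
    [[0.043,-0.118,0.42],0,-0.6]
  ]
}}

```text
t: 6.6
eef_pos: [547.4, -126.0, 67.8]
tcp_rot: [[-0.995, -0.103, 0.001], [-0.103, 0.995, -0.0], [-0.001, -0.0, -1.0]]
force: [-0.9, 0.8, -5.0]
gripper_width: 43.0
grip_force: 43.6
```

Call:
{"op": "drive_tool", "data": {
  "increments": [
    [[0,0,0.007],0,-0.6],
    [[0,0,0.014],0,-0.6],
    [[0,0,0.02],0,-0.6],
    [[0,0,0.02],0,-0.6],
    [[0,0,0.02],0,-0.6]
  ]
}}

```text
t: 7.1
eef_pos: [547.0, -125.8, 64.3]
tcp_rot: [[-0.995, -0.103, -0.0], [-0.103, 0.995, -0.0], [0.0, -0.0, -1.0]]
force: [-0.3, 0.5, -4.5]
gripper_width: 43.2
grip_force: 43.6
```

Call:
{"op": "drive_tool", "data": {
  "increments": [
    [[0,0,0.007],0,-0.6],
    [[0,0,0.012],0,-0.6],
    [[0,0,0.015],0,-0.6],
    [[0,0,0.015],0,-0.6],
    [[0,0,0.015],0,-0.6]
  ]
}}

```text
t: 7.6
eef_pos: [547.0, -125.8, 62.0]
tcp_rot: [[-0.995, -0.103, -0.0], [-0.103, 0.995, -0.0], [0.0, -0.0, -1.0]]
force: [-0.5, -0.2, -6.1]
gripper_width: 43.0
grip_force: 43.6
```

Call:
{"op": "drive_tool", "data": {
  "increments": [
    [[0,0,0.004],0,-0.6],
    [[0,0,0.008],0,-0.6],
    [[0,0,0.008],0,-0.6],
    [[0,0,0.008],0,-0.6]
  ]
}}

```text
t: 8.0
eef_pos: [547.1, -125.8, 60.9]
tcp_rot: [[-0.995, -0.103, 0.0], [-0.103, 0.995, -0.0], [-0.0, -0.0, -1.0]]
force: [-0.3, 0.9, -5.3]
gripper_width: 43.2
grip_force: 43.7
```

Call:
{"op": "drive_tool", "data": {
  "increments": [
    [[0,0,0.003],0,-0.6],
    [[0,0,0.005],0,-0.6],
    [[0,0,0.005],0,-0.6],
    [[0,0,0.005],0,-0.6]
  ]
}}

```text
t: 8.4
eef_pos: [547.6, -125.9, 60.9]
tcp_rot: [[-0.995, -0.103, 0.001], [-0.103, 0.995, -0.0], [-0.001, -0.0, -1.0]]
force: [-2.1, 0.5, 5.4]
gripper_width: 43.1
grip_force: 45.1
```

Call:
{"op": "drive_tool", "data": {
  "increments": [
    [[0,0,0.003],0,-0.6],
    [[0,0,0.005],0,-0.6],
    [[0,0,0.005],0,-0.6],
    [[0,0,0.005],0,-0.6]
  ]
}}

```text
t: 8.8
eef_pos: [548.1, -126.1, 60.9]
tcp_rot: [[-0.995, -0.103, 0.003], [-0.103, 0.995, -0.0], [-0.003, -0.0, -1.0]]
force: [-2.2, -0.7, 10.2]
gripper_width: 43.5
grip_force: 45.8
```

Contact with the deck was felt. I release and lift.

Call:
{"op": "drive_tool", "data": {
  "increments": [
    [[0,0,-0.005],0,-0.6],
    [[0,0,-0.008],0,-0.3],
    [[0,0,-0.008],0,0.0],
    [[0,0,-0.008],0,0.2],
    [[0,0,-0.008],0,0.6],
    [[0,0,-0.008],0,1],
    [[0,0,-0.008],0,1],
    [[0,0,-0.1],0,1],
    [[0,0,-0.25],0,1],
    [[0,0,-0.45],0,1],
    [[0,0,-0.55],0,1],
    [[0,0,-0.55],0,0],
    [[0,0,-0.55],0,-1]
  ]
}}

```text
t: 10.1
eef_pos: [547.1, -125.8, 142.3]
tcp_rot: [[-0.995, -0.103, 0.001], [-0.103, 0.995, 0.0], [-0.001, -0.0, -1.0]]
force: [-0.3, 0.2, -0.1]
gripper_width: 59.0
grip_force: 0.0
```

```bash
cat >> h.py <<'E'
F=np.array([552.8,-128.5]);A=np.radians(5.9);RF=np.array([[np.cos(A),-np.sin(A)],[np.sin(A),np.cos(A)]])
def W(x,y): return F+RF@[x,y]
E
python3 - <<'E'
from h import *
o=env.observe();print(o["t"],o["force"],o["gripper_width"],o["eef_pos"],o["qpos"]);
print("now in fixture",RF.T@(o["eef_pos"][:2]-F))
plan(o,W(-80,-10),50,115.9)
im,d=env.get_image("top");np.savez("pics/t2.npz",im=im)
im=im[100:240,270:440];cv2.imwrite("pics/t2.png",cv2.resize(im,None,fx=4,fy=4,interpolation=2))
E
```

```text
10.1 [-0.25992229  0.23128157 -0.06730994] 59.03822047455695 [ 547.12799084 -125.78979254  142.34698765] [-0.21169558  0.34808705  0.47235236  1.71871381 -0.17395719  1.11553168
  1.98688926]
now in fixture [-5.36337439  3.2788912 ]
shift [ 0.4981 -0.0885  0.6152] turn -0.1111 cur 95.9043012482647
```

View pics/t2.png

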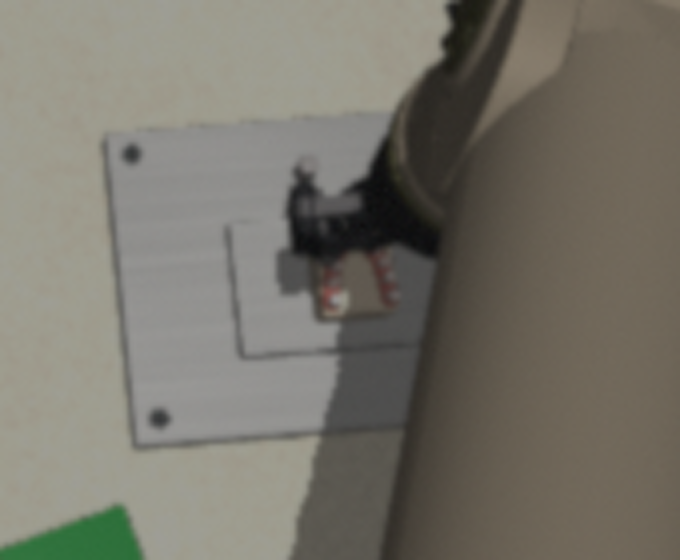

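The plate lies flat on the deck and parallel to it, clear of the dowels and stop. Next I go beside it, fingers shut and turned 20°.

Call:
{"op": "drive_tool", "data": {
  "increments": [
    [[0.25,-0.044,0],-0.04,-1],
    [[0.498,-0.088,0],-0.08,-1],
    [[0.498,-0.088,0],-0.111,-1],
    [[0.498,-0.088,0.2],-0.111,-1],
    [[0.498,-0.088,0.4],-0.111,-1],
    [[0.498,-0.088,0.55],-0.111,-1],
    [[0.498,-0.088,0.62],-0.111,-1],
    [[0.498,-0.088,0.62],-0.111,-1],
    [[0.498,-0.088,0.62],-0.111,-1]
  ]
}}

```text
t: 11.05
eef_pos: [474.3, -146.8, 49.3]
tcp_rot: [[-0.9, -0.436, -0.0], [-0.436, 0.9, -0.0], [0.0, -0.0, -1.0]]
force: [0.1, -0.5, 0.3]
gripper_width: -0.1
grip_force: 0.0
```

```bash
python3 - <<'E'
from h import *
o=env.observe();print(o["t"],o["force"],o["gripper_width"],o["eef_pos"],RF.T@(o["eef_pos"][:2]-F))
R=o["tcp_rot"];e=RF@[1,0];print("fixture +x in tool per mm (frac)",R.T@np.r_[e,0]/150)
c=env.calibration("wrist")
im,d=env.get_image("wrist");cv2.imwrite("pics/w3.png",im)
E
```

```text
11.05 [ 0.06483283 -0.48841462  0.28340208] -0.11321976966308668 [ 474.28137683 -146.8081584    49.25192294] [-79.98463771 -10.14004828]
fixture +x in tool per mm (frac) [-6.26566862e-03 -2.27724415e-03 -5.48648295e-07]
```

View pics/w3.png

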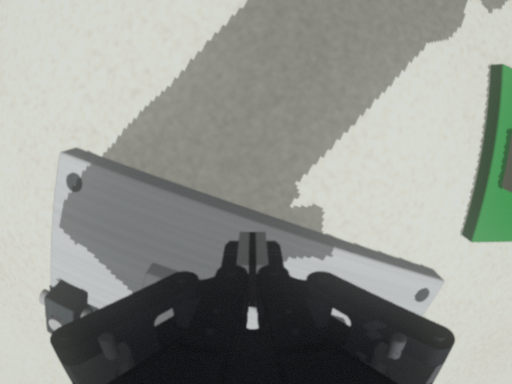

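Call:
{"op": "drive_tool", "data": {
  "increments": [
    [[-0.0313,-0.0114,0],0,-1],
    [[-0.0627,-0.0228,0],0,-1],
    [[-0.094,-0.0342,0],0,-1],
    [[-0.107,-0.0387,0],0,-1],
    [[-0.119,-0.0433,0],0,-1],
    [[-0.132,-0.0478,0],0,-1],
    [[-0.144,-0.0524,0],0,-1],
    [[-0.157,-0.0569,0],0,-1],
    [[-0.169,-0.0615,0],0,-1],
    [[-0.182,-0.066,0],0,-1],
    [[-0.194,-0.0706,0],0,-1],
    [[-0.207,-0.075,0],0,-1],
    [[-0.207,-0.075,0],0,-1]
  ]
}}

```text
t: 12.4
eef_pos: [507.3, -143.1, 48.9]
tcp_rot: [[-0.9, -0.437, 0.0], [-0.437, 0.9, -0.0], [-0.0, -0.0, -1.0]]
force: [-0.3, -0.6, -0.2]
gripper_width: 0.1
grip_force: 0.1
```

Call:
{"op": "drive_tool", "data": {
  "increments": [
    [[-0.0063,-0.0023,0],0,-1],
    [[-0.0125,-0.0046,0],0,-1],
    [[-0.0188,-0.0068,0],0,-1],
    [[-0.0188,-0.0068,0],0,-1]
  ]
}}

```text
t: 12.8
eef_pos: [510.0, -142.8, 48.9]
tcp_rot: [[-0.9, -0.437, 0.0], [-0.437, 0.9, -0.0], [-0.0, -0.0, -1.0]]
force: [0.1, 0.5, 0.3]
gripper_width: -0.0
grip_force: 0.2
```

Call:
{"op": "drive_tool", "data": {
  "increments": [
    [[-0.0063,-0.0023,0],0,-1],
    [[-0.0125,-0.0046,0],0,-1],
    [[-0.0125,-0.0046,0],0,-1],
    [[-0.0125,-0.0046,0],0,-1]
  ]
}}

```text
t: 13.2
eef_pos: [512.0, -142.6, 48.9]
tcp_rot: [[-0.9, -0.437, 0.0], [-0.437, 0.9, -0.0], [-0.0, -0.0, -1.0]]
force: [-0.5, 0.1, -0.4]
gripper_width: -0.4
grip_force: 0.1
```

Call:
{"op": "drive_tool", "data": {
  "increments": [
    [[-0.0063,-0.0023,0],0,-1],
    [[-0.0125,-0.0046,0],0,-1],
    [[-0.0125,-0.0046,0],0,-1],
    [[-0.0125,-0.0046,0],0,-1]
  ]
}}

```text
t: 13.6
eef_pos: [514.0, -142.5, 48.9]
tcp_rot: [[-0.9, -0.437, 0.0], [-0.437, 0.9, -0.0], [-0.0, -0.0, -1.0]]
force: [-0.1, -0.4, -0.3]
gripper_width: 0.2
grip_force: 0.2
```

Call:
{"op": "drive_tool", "data": {
  "increments": [
    [[-0.0063,-0.0023,0],0,-1],
    [[-0.0063,-0.0023,0],0,-1],
    [[-0.0063,-0.0023,0],0,-1]
  ]
}}

```text
t: 13.9
eef_pos: [514.9, -142.4, 48.9]
tcp_rot: [[-0.9, -0.437, 0.0], [-0.437, 0.9, -0.0], [0.0, -0.0, -1.0]]
force: [0.3, -0.2, -0.1]
gripper_width: 0.2
grip_force: 0.2
```

```bash
python3 - <<'E'
from h import *
a,_=env.get_image("scene");b,_=env.get_image("top")
o=env.observe();print(o["force"],RF.T@(o["eef_pos"][:2]-F))
v=np.zeros((600,800,3),np.uint8)
v[:600,:]=cv2.resize(a[195:315,100:260],(800,600),interpolation=cv2.INTER_CUBIC)
cv2.imwrite("pics/s3.png",v);np.savez("pics/s3.npz",a=a,b=b)
E
```

```text
[ 0.11358544  0.14301194 -0.71933376] [-39.10521974  -9.90737048]
```

View pics/s3.png

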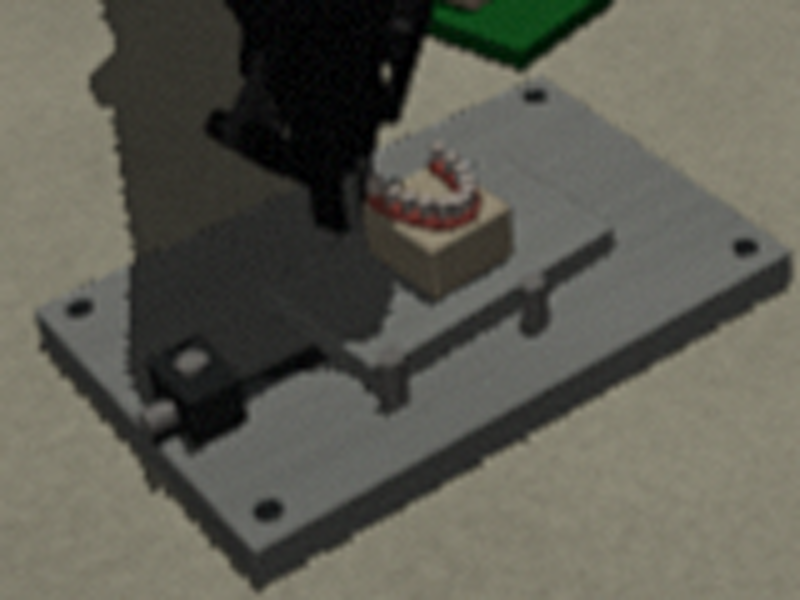

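The plate has slid almost to the dowels, at (390,370) and (535,295) in the crop. I keep pushing gently.

Call:
{"op": "drive_tool", "data": {
  "increments": [
    [[-0.0063,-0.0023,0],0,-1],
    [[-0.0063,-0.0023,0],0,-1],
    [[-0.0063,-0.0023,0],0,-1]
  ]
}}

```text
t: 14.3
eef_pos: [515.8, -142.2, 48.8]
tcp_rot: [[-0.9, -0.437, -0.0], [-0.437, 0.9, 0.0], [0.0, 0.0, -1.0]]
force: [-1.0, -0.5, -0.1]
gripper_width: -0.1
grip_force: 0.7
```

Call:
{"op": "drive_tool", "data": {
  "increments": [
    [[-0.0063,-0.0023,0],0,-1],
    [[-0.0063,-0.0023,0],0,-1],
    [[-0.0063,-0.0023,0],0,-1]
  ]
}}

```text
t: 14.6
eef_pos: [516.8, -142.1, 48.7]
tcp_rot: [[-0.9, -0.437, -0.0], [-0.437, 0.9, 0.0], [0.0, 0.0, -1.0]]
force: [-2.2, 0.4, -0.2]
gripper_width: -0.2
grip_force: 0.9
```

Call:
{"op": "drive_tool", "data": {
  "increments": [
    [[-0.0063,-0.0023,0],0,-1],
    [[-0.0063,-0.0023,0],0,-1],
    [[-0.0063,-0.0023,0],0,-1]
  ]
}}

```text
t: 14.9
eef_pos: [518.0, -142.0, 48.8]
tcp_rot: [[-0.9, -0.437, -0.0], [-0.437, 0.9, -0.0], [0.0, -0.0, -1.0]]
force: [-1.8, 1.0, -0.3]
gripper_width: 0.2
grip_force: 0.9
```

Call:
{"op": "drive_tool", "data": {
  "increments": [
    [[-0.0063,-0.0023,0],0,-1],
    [[-0.0063,-0.0023,0],0,-1],
    [[-0.0063,-0.0023,0],0,-1]
  ]
}}

```text
t: 15.2
eef_pos: [518.9, -141.9, 48.8]
tcp_rot: [[-0.9, -0.437, -0.0], [-0.437, 0.9, -0.0], [0.0, -0.0, -1.0]]
force: [-2.1, -0.1, -0.8]
gripper_width: -0.0
grip_force: 0.9
```

Call:
{"op": "drive_tool", "data": {
  "increments": [
    [[-0.0063,-0.0023,0],0,-1],
    [[-0.0125,-0.0046,0],0,-1],
    [[-0.0125,-0.0046,0],0,-1]
  ]
}}

```text
t: 15.5
eef_pos: [519.7, -142.0, 48.5]
tcp_rot: [[-0.9, -0.436, -0.002], [-0.436, 0.9, 0.0], [0.002, 0.001, -1.0]]
force: [-5.9, -0.4, 2.7]
gripper_width: -0.1
grip_force: 3.2
```

Call:
{"op": "drive_tool", "data": {
  "increments": [
    [[-0.0063,-0.0023,0],0,-1],
    [[-0.0063,-0.0023,0],0,-1],
    [[-0.0063,-0.0023,0],0,-1]
  ]
}}

```text
t: 15.8
eef_pos: [519.9, -142.1, 48.3]
tcp_rot: [[-0.9, -0.436, -0.004], [-0.436, 0.9, 0.0], [0.003, 0.002, -1.0]]
force: [-8.7, 0.5, 3.3]
gripper_width: 0.1
grip_force: 4.5
```

Call:
{"op": "drive_tool", "data": {
  "increments": [
    [[0,0,0],0,-1],
    [[0,0,0],0,-1],
    [[0,0,0],0,-1],
    [[0,0,0],0,-1],
    [[0,0,0],0,-1]
  ]
}}

```text
t: 16.3
eef_pos: [520.0, -142.1, 48.3]
tcp_rot: [[-0.9, -0.436, -0.004], [-0.436, 0.9, 0.0], [0.003, 0.002, -1.0]]
force: [-8.3, -0.6, 2.5]
gripper_width: -0.1
grip_force: 4.4
```

Call:
{"op": "drive_tool", "data": {
  "increments": [
    [[0.0125,0.0046,0],0,-1],
    [[0.0627,0.0228,0],0,-1],
    [[0.157,0.0569,0],0,-1],
    [[0.251,0.091,0],0,-1],
    [[0.251,0.091,-0.3],0,-1],
    [[0.251,0.091,-0.62],0,-1],
    [[0.251,0.091,-0.62],0,-1],
    [[0.251,0.091,-0.62],0,-1]
  ]
}}

```text
t: 17.1
eef_pos: [483.3, -146.0, 143.5]
tcp_rot: [[-0.9, -0.437, 0.005], [-0.437, 0.9, -0.0], [-0.004, -0.002, -1.0]]
force: [0.5, -0.2, -0.7]
gripper_width: -0.1
grip_force: 0.0
```

```bash
python3 - <<'E'
from h import *
o=env.observe();print(o["t"],o["eef_pos"],o["force"],o["qpos"])
im,_=env.get_image("wrist");a,_=env.get_image("scene");cv2.imwrite("pics/w4.png",im)
v=np.zeros((600,800,3),np.uint8);v[:384,:400]=im[:,56:456];v[:384,400:]=cv2.resize(a[205:315,105:260],(400,284+100))
im2=env.get_image("top")[0];v[384:,:]=cv2.resize(im2[120:160,300:448],(800,216),interpolation=2);cv2.imwrite("pics/v4.png",v)
print("home y=5:");plan(o,W(14+0,110),142,25.9)
E
```

```text
17.1 [ 483.25741802 -146.0317945   143.53622134] [ 0.53505209 -0.1577053  -0.74343093] [-0.16571421  0.21798015  0.45260136  1.86642648 -0.10888672  1.07638779
  2.35160544]
home y=5:
shift [-0.8065  0.56    0.0123] turn 0.4999 cur 115.8908326645193
```

View pics/v4.png

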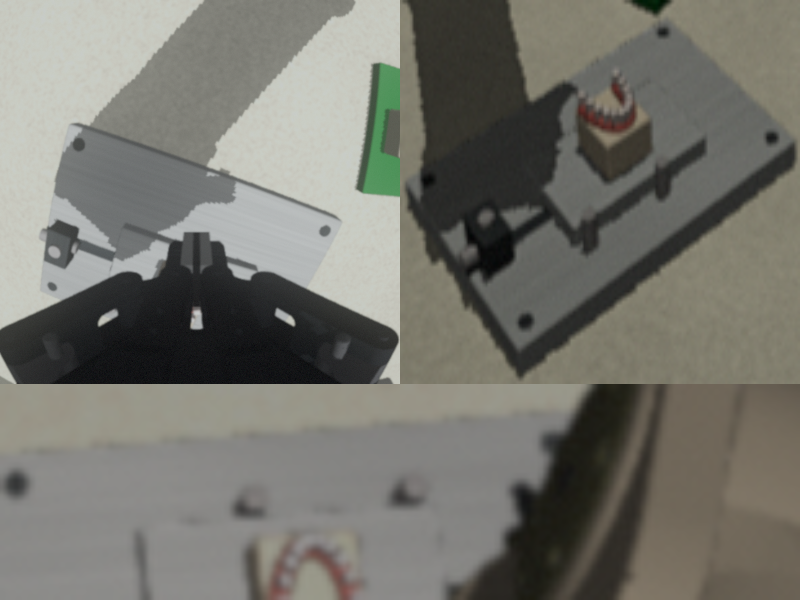

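The edge lies along both dowels. Next I go to the free +y end and turn the tool a quarter turn.

Call:
{"op": "drive_tool", "data": {
  "increments": [
    [[-0.27,0.185,0],0.047,-1],
    [[-0.54,0.37,0],0.094,-1],
    [[-0.819,0.555,0],0.14,-1],
    [[-0.819,0.555,0],0.19,-1],
    [[-0.819,0.555,0],0.235,-1],
    [[-0.819,0.555,0],0.28,-1],
    [[-0.819,0.555,0],0.33,-1],
    [[-0.819,0.555,0],0.375,-1],
    [[-0.819,0.555,0],0.42,-1],
    [[-0.819,0.555,0],0.47,-1],
    [[-0.819,0.555,0],0.5,-1],
    [[-0.819,0.555,0],0.5,-1],
    [[-0.819,0.555,0],0.5,-1]
  ]
}}

```text
t: 18.55
eef_pos: [555.7, -17.2, 140.8]
tcp_rot: [[-0.44, 0.898, -0.002], [0.898, 0.44, -0.001], [0.0, -0.002, -1.0]]
force: [0.2, 0.4, 0.2]
gripper_width: 0.1
grip_force: 0.0
```

```bash
python3 - <<'E'
from h import *
o=env.observe();print(o["t"],o["eef_pos"],RF.T@(o["eef_pos"][:2]-F))
plan(o,W(16,105),49,25.9)
R=o["tcp_rot"];print("fixture -y per mm",R.T@np.r_[RF@[0,-1],0]/150)
E
```

```text
18.55 [555.73749548 -17.2421002  140.84222171] [ 14.35841679 110.36659375]
shift [-0.0375 -0.0009  0.6123] turn 0.001 cur 26.072660929463584
fixture -y per mm [-6.25771852e-03 -2.29899846e-03  3.07269042e-06]
```

Call:
{"op": "drive_tool", "data": {
  "increments": [
    [[-0.037,0,0.2],0,-1],
    [[-0.037,0,0.4],0,-1],
    [[-0.037,0,0.55],0,-1],
    [[-0.037,0,0.612],0,-1],
    [[-0.037,0,0.612],0,-1],
    [[-0.1,-0.023,0.612],0,-1],
    [[-0.162,-0.046,0.612],0,-1],
    [[-0.175,-0.0506,0.612],0,-1],
    [[-0.187,-0.055,0.612],0,-1],
    [[-0.2,-0.06,0.612],0,-1],
    [[-0.212,-0.0644,0.612],0,-1],
    [[-0.225,-0.069,0.612],0,-1],
    [[-0.237,-0.0736,0.612],0,-1],
    [[-0.237,-0.0736,0.612],0,-1]
  ]
}}

```text
t: 19.95
eef_pos: [561.8, -54.5, 50.0]
tcp_rot: [[-0.436, 0.9, -0.0], [0.9, 0.436, -0.0], [-0.0, -0.0, -1.0]]
force: [-0.5, -0.1, -0.0]
gripper_width: 0.2
grip_force: 0.2
```

Call:
{"op": "drive_tool", "data": {
  "increments": [
    [[-0.0125,-0.0046,0],0,-1],
    [[-0.025,-0.0092,0],0,-1],
    [[-0.025,-0.0092,0],0,-1]
  ]
}}

```text
t: 20.25
eef_pos: [562.2, -58.6, 50.0]
tcp_rot: [[-0.436, 0.9, -0.0], [0.9, 0.436, -0.0], [-0.0, -0.0, -1.0]]
force: [-0.4, 0.1, -0.0]
gripper_width: 0.1
grip_force: 0.2
```

Call:
{"op": "drive_tool", "data": {
  "increments": [
    [[-0.0063,-0.0023,0],0,-1],
    [[-0.0125,-0.0046,0],0,-1],
    [[-0.0188,-0.0069,0],0,-1],
    [[-0.0188,-0.0069,0],0,-1]
  ]
}}

```text
t: 20.65
eef_pos: [562.5, -61.3, 50.0]
tcp_rot: [[-0.436, 0.9, -0.0], [0.9, 0.436, -0.0], [-0.0, -0.0, -1.0]]
force: [0.2, 0.5, -0.3]
gripper_width: 0.1
grip_force: 0.3
```

Call:
{"op": "drive_tool", "data": {
  "increments": [
    [[-0.0063,-0.0023,0],0,-1],
    [[-0.0125,-0.0046,0],0,-1],
    [[-0.0188,-0.0069,0],0,-1],
    [[-0.0188,-0.0069,0],0,-1]
  ]
}}

```text
t: 21.05
eef_pos: [562.8, -64.3, 50.0]
tcp_rot: [[-0.436, 0.9, -0.0], [0.9, 0.436, -0.0], [-0.0, -0.0, -1.0]]
force: [-0.4, 0.5, -0.1]
gripper_width: -0.4
grip_force: 0.3
```

Call:
{"op": "drive_tool", "data": {
  "increments": [
    [[-0.0063,-0.0023,0],0,-1],
    [[-0.0125,-0.0046,0],0,-1],
    [[-0.0188,-0.0069,0],0,-1],
    [[-0.0188,-0.0069,0],0,-1]
  ]
}}

```text
t: 21.45
eef_pos: [563.1, -67.4, 50.0]
tcp_rot: [[-0.436, 0.9, -0.0], [0.9, 0.436, -0.0], [-0.0, -0.0, -1.0]]
force: [0.4, 0.7, 0.2]
gripper_width: -0.2
grip_force: 0.3
```

Call:
{"op": "drive_tool", "data": {
  "increments": [
    [[-0.0063,-0.0023,0],0,-1],
    [[-0.0125,-0.0046,0],0,-1],
    [[-0.0188,-0.0069,0],0,-1],
    [[-0.0188,-0.0069,0],0,-1]
  ]
}}

```text
t: 21.85
eef_pos: [563.4, -70.3, 50.0]
tcp_rot: [[-0.436, 0.9, -0.0], [0.9, 0.436, -0.0], [-0.0, -0.0, -1.0]]
force: [-0.4, 0.5, -0.0]
gripper_width: 0.1
grip_force: 0.3
```

Call:
{"op": "drive_tool", "data": {
  "increments": [
    [[-0.0063,-0.0023,0],0,-1],
    [[-0.0125,-0.0046,0],0,-1],
    [[-0.0188,-0.0069,0],0,-1],
    [[-0.0188,-0.0069,0],0,-1]
  ]
}}

```text
t: 22.25
eef_pos: [563.7, -73.3, 50.0]
tcp_rot: [[-0.436, 0.9, -0.0], [0.9, 0.436, -0.0], [-0.0, -0.0, -1.0]]
force: [-0.3, 1.4, 0.7]
gripper_width: -0.2
grip_force: 0.3
```

Call:
{"op": "drive_tool", "data": {
  "increments": [
    [[-0.0063,-0.0023,0],0,-1],
    [[-0.0125,-0.0046,0],0,-1],
    [[-0.0125,-0.0046,0],0,-1]
  ]
}}

```text
t: 22.55
eef_pos: [563.9, -75.2, 50.1]
tcp_rot: [[-0.436, 0.9, 0.0], [0.9, 0.436, -0.0], [-0.0, -0.0, -1.0]]
force: [0.3, 0.2, 0.5]
gripper_width: 0.3
grip_force: 0.3
```

Call:
{"op": "drive_tool", "data": {
  "increments": [
    [[-0.0063,-0.0023,0],0,-1],
    [[-0.0125,-0.0046,0],0,-1],
    [[-0.0125,-0.0046,0],0,-1]
  ]
}}

```text
t: 22.85
eef_pos: [564.1, -77.2, 50.0]
tcp_rot: [[-0.436, 0.9, -0.0], [0.9, 0.436, -0.0], [-0.0, -0.0, -1.0]]
force: [0.0, 1.7, -0.5]
gripper_width: 0.1
grip_force: 0.3
```

Call:
{"op": "drive_tool", "data": {
  "increments": [
    [[-0.0063,-0.0023,0],0,-1],
    [[-0.0125,-0.0046,0],0,-1],
    [[-0.0125,-0.0046,0],0,-1]
  ]
}}

```text
t: 23.15
eef_pos: [564.3, -79.3, 50.0]
tcp_rot: [[-0.436, 0.9, -0.0], [0.9, 0.436, -0.0], [-0.0, -0.0, -1.0]]
force: [-0.9, 0.6, 0.9]
gripper_width: 0.0
grip_force: 0.3
```

Call:
{"op": "drive_tool", "data": {
  "increments": [
    [[-0.0063,-0.0023,0],0,-1],
    [[-0.0063,-0.0023,0],0,-1],
    [[-0.0063,-0.0023,0],0,-1]
  ]
}}

```text
t: 23.45
eef_pos: [564.4, -80.1, 50.0]
tcp_rot: [[-0.436, 0.9, -0.0], [0.9, 0.436, -0.0], [-0.0, -0.0, -1.0]]
force: [-0.7, 1.6, 0.3]
gripper_width: -0.1
grip_force: 0.2
```

Call:
{"op": "drive_tool", "data": {
  "increments": [
    [[-0.0063,-0.0023,0],0,-1],
    [[-0.0125,-0.0046,0],0,-1],
    [[-0.0125,-0.0046,0],0,-1]
  ]
}}

```text
t: 23.75
eef_pos: [564.6, -82.2, 50.1]
tcp_rot: [[-0.436, 0.9, 0.0], [0.9, 0.436, -0.0], [-0.0, -0.0, -1.0]]
force: [0.5, -0.2, -0.8]
gripper_width: 0.5
grip_force: 0.3
```

Call:
{"op": "drive_tool", "data": {
  "increments": [
    [[-0.0063,-0.0023,0],0,-1],
    [[-0.0063,-0.0023,0],0,-1],
    [[-0.0063,-0.0023,0],0,-1]
  ]
}}

```text
t: 24.05
eef_pos: [564.7, -82.9, 50.0]
tcp_rot: [[-0.437, 0.9, -0.0], [0.9, 0.437, -0.0], [0.0, -0.0, -1.0]]
force: [-0.3, 0.8, -0.2]
gripper_width: -0.0
grip_force: 0.5
```

Call:
{"op": "drive_tool", "data": {
  "increments": [
    [[-0.0063,-0.0023,0],0,-1],
    [[-0.0063,-0.0023,0],0,-1],
    [[-0.0063,-0.0023,0],0,-1]
  ]
}}

```text
t: 24.35
eef_pos: [564.7, -83.3, 50.0]
tcp_rot: [[-0.437, 0.899, -0.0], [0.899, 0.437, 0.001], [0.001, -0.0, -1.0]]
force: [0.2, 4.1, 1.3]
gripper_width: -0.3
grip_force: 2.1
```

Call:
{"op": "drive_tool", "data": {
  "increments": [
    [[-0.0063,-0.0023,0],0,-1],
    [[-0.0063,-0.0023,0],0,-1],
    [[-0.0063,-0.0023,0],0,-1]
  ]
}}

```text
t: 24.65
eef_pos: [564.8, -83.6, 49.9]
tcp_rot: [[-0.438, 0.899, -0.001], [0.899, 0.438, 0.002], [0.002, 0.0, -1.0]]
force: [-0.8, 6.7, 0.7]
gripper_width: 0.0
grip_force: 3.3
```

Stopped, at 6.7 N. A little more brings it to about 8 N. I hold that, then back off straight and lift.

Call:
{"op": "drive_tool", "data": {
  "increments": [
    [[-0.0025,-0.001,0],0,-1],
    [[-0.0025,-0.001,0],0,-1],
    [[-0.0025,-0.001,0],0,-1],
    [[-0.0025,-0.001,0],0,-1],
    [[-0.0025,-0.001,0],0,-1],
    [[-0.0025,-0.001,0],0,-1]
  ]
}}

```text
t: 25.25
eef_pos: [564.8, -83.7, 49.9]
tcp_rot: [[-0.438, 0.899, -0.001], [0.899, 0.438, 0.002], [0.002, 0.0, -1.0]]
force: [-0.9, 7.4, 2.3]
gripper_width: -0.1
grip_force: 3.7
```

Call:
{"op": "drive_tool", "data": {
  "increments": [
    [[0.0125,0.0046,0],0,-1],
    [[0.025,0.0092,0],0,-1],
    [[0.0627,0.0229,0],0,-1],
    [[0.157,0.0572,0],0,-1],
    [[0.25,0.0916,0],0,-1],
    [[0.25,0.0916,-0.3],0,-1],
    [[0.25,0.0916,-0.6],0,-1],
    [[0.25,0.0916,-0.9],0,-1],
    [[0.4,0.3,-0.9],0,-1],
    [[0.7,0.5,-0.9],0,-1],
    [[1.0,0.5,-0.9],0,-1],
    [[1.0,0.5,-0.9],0,-1],
    [[1.0,0.5,-0.9],0,-1]
  ]
}}

```text
t: 26.55
eef_pos: [566.1, 85.4, 184.8]
tcp_rot: [[-0.441, 0.897, -0.001], [0.897, 0.441, 0.0], [0.001, -0.0, -1.0]]
force: [0.6, -0.9, 0.4]
gripper_width: 0.0
grip_force: 0.0
```

```bash
python3 - <<'E'
from h import *
o=env.observe();print(o["t"],o["eef_pos"],o["force"])
a,_=env.get_image("scene");b,_=env.get_image("top")
np.savez("pics/fin.npz",a=a,b=b)
v=np.zeros((600,800,3),np.uint8);v[:300,:400]=cv2.resize(a[205:310,110:250],(400,300),interpolation=2)
v[:,400:]=0; v[300:,:]=cv2.resize(b[125:185,290:450],(800,300),interpolation=2)
v[:300,400:]=cv2.resize(a[235:295,125:205],(400,300),interpolation=2)
cv2.imwrite("pics/fin.png",v)
i=b.astype(int)
E
```

```text
26.55 [566.11051065  85.38775096 184.81596816] [ 0.58607997 -0.87837316  0.37727993]
```

View pics/fin.png

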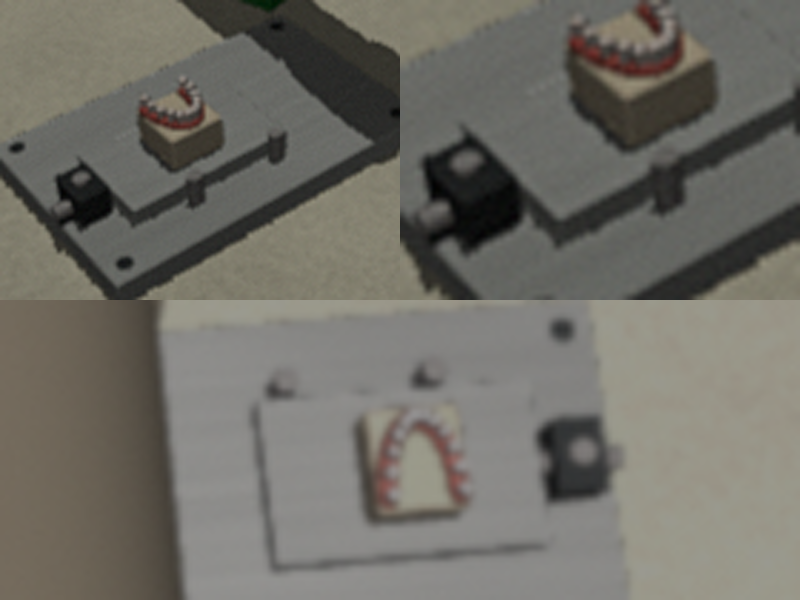

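The plate is against the dowels and the spindle. I check the plate's lower long edge numerically against the deck's edge.

```bash
python3 - <<'E'
from h import *
b=np.load("pics/fin.npz")["b"];g=cv2.GaussianBlur(b.mean(2),(0,0),.7)
P=[]
for u in range(348,396):
    v0=125+ (568-300)/5 -(u-345)*.085; vs=np.arange(int(v0)-4,int(v0)+6); c=g[vs,u]; w=np.clip(np.median(c)-c-1,0,None)
    if w.sum()>3:P.append((u,(w*vs).sum()/w.sum()))
P=np.array(P); X=onz("top",P,20+7)
def fit(X):
    k=np.polyfit(X[:,1],X[:,0],1); r=X[:,0]-np.polyval(k,X[:,1]); m=abs(r)<1.5; k=np.polyfit(X[m,1],X[m,0],1); return k,m.sum(),r[m].std()
k,n,s=fit(X);print("plate edge yaw deg",-np.degrees(np.arctan(k[0])),n,s)
print("edge fixture x",((X-F)@RF)[:,0].mean())
# deck top edges from initial image
a=np.load("pics/top0.npz")["im"].astype(int);m=((a[...,2]-a[...,0]<8)&(a.mean(2)>70))
for nm,rng,side in(("hi",range(308,405),0),("lo",range(310,405),1)):
    Q=[]
    for u in range(310,405):
        r=np.where(m[120:216,u])[0]+120; Q.append((u,r[0]-.5 if side==0 else r[-1]+.5))
    k,n,s=fit(onz("top",Q,20));print(nm,-np.degrees(np.arctan(k[0])),n,s)
E
```

```text
plate edge yaw deg 5.966458018520791 48 0.10839808376544165
edge fixture x -24.40879255061243
hi 5.759103464187263 93 0.7472404479516285
lo 6.078235407447119 89 0.7303229655121735
```

```bash
python3 -c "
from cell import env
print(env.close_job())"
```

```text
the job is handed in; nothing more can be done
None
```

I set the plate flat on the deck, seated it against both dowels (about 8.5 N) and then against the spindle (about 7.4 N), and handed the job in at about 27 s; the last images show its long edge parallel to the deck within about 0.1°.

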